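# Index the drilling jig to the last hole and lock it

### The arm

A 6-joint arm with a two-finger parallel gripper is mounted at the origin on a cart in front of the work surface, level with it; the furniture and walls round the work are solid. World frame = base frame: x ahead of the robot, y to its left, z up, the work surface at z = 0. Lengths are in m, angles in degrees, forces in N, time in s.
With the tool pointing down it reaches from about 0.35 to 0.725 m from the base axis. Payload 6 kg.
Tool frame: the origin (TCP) lies at the very end of the fingers, on their centre line; the grasp point (between the pads) lies 19 mm behind it (hold_point_z is the distance from the TCP to the grasp point, in m); z points along the fingers, y is the direction in which the jaws open and shut (so a half turn about z gives the same grasp; the last joint's range is limited). The gripper opens to 85 mm and grips with 20 to 120 N. Pads are 22 mm wide; open, the fingers measure 114 mm over their backs; the gripper's body (76 mm by 85 mm) begins 54 mm behind the grasp point. The pads swing forward as they close: fully open they stand 13 mm farther back than shut.
Start: joints at [-51.698, 2.303, 4.859, 0, -92.561, -19.12], TCP at [0.197, -0.567, 0.207] pointing down, gripper open.
Joint ranges: [-146.85, 146.85], [-73.84, 115.35], [-62.03, 85.46], [-188.31, 113.3], [-161.28, -10.13], [-171.36, 171.36]. Speed limits (degrees/s): [147.25, 147.25, 172.46, 180, 180, 180].

### API

Orientations are given as a 3x3 rotation matrix whose columns are the frame's x, y, z axes.
In Python, from rig import get_obs, get_image, close_job, hold_point_z gives the robot as it stands.
- The arm moves only by the tool step_arm, never from a script. Its arguments are lists of equal length, an entry for each row: "jaw": the opening, from -1 (shut) to 1 (fully open); "delta_pos": the shift along the tool's x, y, z in cm, a list of three; "yaw": the turn about the tool's z in units of 8 degrees (1.0 is 8 degrees). In form: {"jaw": [jaw, ...], "delta_pos": [[tx, ty, tz], ...], "yaw": [yaw, ...]}. A call has 1 to 12 rows; each row is the pose to reach, as a shift and turn from the pose measured when the call began, along the tool's axes at that moment; what a row does not reach only later rows make up. A row lasts 1/8 s, in which the tool goes at most 62.5 mm and 10.7 degrees, less where a joint would pass 70% of its speed; a pose out of reach is approached as far as the arm can. A call with a gripper value outside its range is refused whole. The fingers move at their own pace and stop on an object; the grip force is fixed at half the most. Time passes only in rows, so rows that repeat a pose let the fingers close. It gives the time, the measured TCP pose, the force and the opening at its end, in the units of the state.
- get_obs(): the state, without advancing time (a new reading comes with each control period).
- get_image(name): name is "side" or "top"; returns a dict with "frame" (384x512x3 uint8, red, green, blue), "camera_matrix" (3x3 intrinsics, pixels), "dist_coeffs" ([k1, k2, p1, p2, k3] as OpenCV has them; the pictures are not rectified), "R" (3x3) and "t" (3): a world point X has camera coordinates R X + t. Camera axes: x right, y down, z forward; pixel columns grow to the right and rows downward; lengths in m; the calibration is good to about 2 mm. A picture is of the moment at which its call begins. There is no depth.
- close_job(): hands the job in, once; it reports no verdict.
The state is a dict: "t": time; "q": joint angles; "dq": joint speeds; "joint_torque": joint torques, N m; "ee_pos": TCP position; "ee_rot": TCP orientation; "force": force on the tool from outside, world axes, zero at the start; "ft_torque": the same for the moment, N m; "finger_gap": finger opening in m.
Only numpy, scipy, OpenCV 4.12 (cv2) and the standard library are available. Lean on these libraries where they do the work, as an engineer would, in place of code of your own. Each camera call takes 0.05 s, during which the arm holds its last target.

### The job

The flange on the hand-indexed drilling jig still lacks one hole; its place is the spot marked with blue layout ink. With a fingertip, gently flick the lobes on the edge of the click-stop index wheel until the blue mark has clicked into place right under the drill bush, then press the red lock plunger fully down so that the wheel is pinned there. Only touch and push: do not grip or force the wheel, and leave the loose things lying about where they are.

Things in the scene. Friction and masses are not known exactly. Their poses are not given: they have to be found in the camera images.
- jig: Blue-grey drilling jig screwed to the bench, 83 mm high. Origin: on the bench below the wheel's axis, z up. Base plate 12 mm thick, x -45..98, y -70..70 mm. At +x (away from the robot) a bridge (x 80..98, y -40..64, 59 mm high) has two arms over the wheel, heights 51..61: bush arm (y -12..12, x from 15), plunger arm (y 28..48, x from 12). The wheel's -x half is free, its lobes overhang the plate
- index_wheel: Aluminium wheel on the jig's vertical axis, origin and z as the jig's; x axis towards the blue mark. Disc radius 56 mm, 24 to 40 mm above the bench; 6 finger lobes of the same thickness, 11 mm wide, round ends, out to radius 71.5, 55 mm free between them, at 30 + k*60 degrees from its x axis. On top a steel flange, radius 36, top at 47 mm, hole places every 60 degrees: 5 black holes, 1 blue mark
- wheel_angle (a joint): Wheel turn, rad, growing counterclockwise seen from above, endless, both ways. 0 or any whole turn (6.283) = blue mark under the bush. 6 click stops, every 1.047; a sprung roller pulls the wheel into the nearest. A lobe takes about 5 to 15 N at first, less later; push it at least 0.8 of a click and it snaps to the next stop. Starts anywhere (at a stop, seldom stuck between two), one to three clicks off
- wheel_centre (a point): Point on the wheel's axis at the height of the disc's top face, 40 mm above the bench
- blue_mark (a point): Centre of the blue ink spot, 16 mm across, on the flange (radius 27 mm, 48 mm above the bench); turns with the wheel
- bush_axis (a point): Axis of the drill bush, at the height of the blue mark (48 mm above the bench), 27 mm from the wheel's axis towards the jig's +x, beneath the bush in its arm. The mark must come here
- plunger_travel (a joint): How far the lock plunger is pressed, m: 0 = up, 0.012 = fully down. Slides with about 4 N friction and stays where it is left; no spring. Its pin enters one of the wheel's six index holes only while the wheel sits at a click stop, else it strikes the wheel after about 3 mm. Once in, it pins the wheel
- plunger_top (a point): Top of the red mushroom knob of the lock plunger (24 mm across), 82.5 mm above the bench when up, 70.5 mm when down, at x = +22, y = +38 mm in the jig's frame
- drilled_flange: Finished loose steel flange, radius 36 mm, 7 mm thick, lying flat; bystander. Origin: centre of its underside
- chuck_key: Loose steel drill chuck key, 60 x 82 x 16 mm; bystander. Origin: centre of its underside
- tape_measure: Loose yellow tape measure, 63 x 83 x 36 mm; bystander. Origin: centre of its underside
- pliers_red: Loose pliers with red handles, 54 x 181 x 12 mm; bystander. Origin: centre of its underside

How it is judged:
By the outcome, as a careful person would: the job done as asked, in the order asked, and still so for the second after the job is handed in, with the robot touching nothing.
It also fails if it takes over 72 s, if anything falls off the work surface, if the arm or the gripper's body presses on something with over 40 N, if the wrist force passes 120 N, or if a joint passes its speed limit or range.

## Working session

There is one attempt and no reset: what is moved stays moved. The work goes in short steps, Python scripts to look and compute and a tool call to move; the robot and the scene stay as the last step left them, time stands still between calls to the robot, and variables do not carry over. Pictures are saved under pics/ and viewed, and the job is handed in when it is done.

Besides the shell and the picture viewer there is one more tool, called after "Emit:" as name(argument=value, ...), one argument or row to a line, values as JSON. step_arm: Moves the arm, as the interface text tells. Its arguments: {"type":"object","properties":{"jaw":{"type":"array"},"delta_pos":{"type":"array"},"yaw":{"type":"array"}},"required":["jaw","delta_pos","yaw"]}

```bash
mkdir -p pics; ls
python3 - <<'E'
from rig import *
import cv2
o=get_obs();print({k:o[k] for k in('t','ee_pos','ee_rot','force','finger_gap')},hold_point_z)
for n in('side','top'):
    i=get_image(n);cv2.imwrite(f'pics/{n}0.png',i['frame'][:,:,::-1]);print(n,i['camera_matrix'],i['dist_coeffs'],i['R'],i['t'])
E
```

```text
pics
{'t': 0.0, 'ee_pos': array([ 0.19711565, -0.56630403,  0.20607272]), 'ee_rot': array([[-9.44469282e-01, -3.28598924e-01, -7.23574382e-04],
       [-3.28599689e-01,  9.44467860e-01,  1.64463111e-03],
       [ 1.42968735e-04,  1.79106988e-03, -9.99998386e-01]]), 'force': array([ 0.50821173, -0.58292008,  0.36176373]), 'finger_gap': 0.08541806690042611} 0.0187
side [[387.45728275   0.         256.33012379]
 [  0.         387.45728275 186.18518558]
 [  0.           0.           1.        ]] [-0.09035632  0.          0.          0.          0.        ] [[ 0.95541806 -0.29438996  0.02260293]
 [-0.1021486  -0.4013981  -0.91018966]
 [ 0.27702347  0.86730278 -0.41357452]] [-0.46058273  0.22944706  0.6300834 ]
top [[350.99493201   0.         251.77497166]
 [  0.         350.99493201 191.72280561]
 [  0.           0.           1.        ]] [0.00779247 0.         0.         0.         0.        ] [[ 5.45984961e-03 -9.99984985e-01  4.68422578e-04]
 [-9.98020964e-01 -5.47847001e-03 -6.26429640e-02]
 [ 6.26445897e-02 -1.25474391e-04 -9.98035891e-01]] [0.20731345 0.56512686 1.04531956]
```

View pics/side0.png

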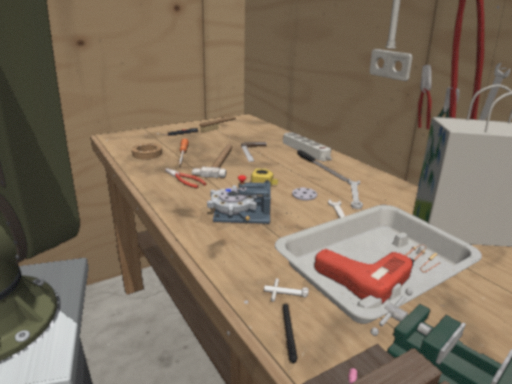

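View pics/top0.png

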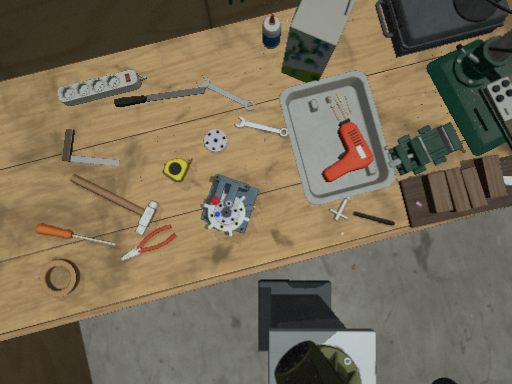

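The jig is at about (228,207) in the top picture, with its knob near (216,200). I'll enlarge that area.

Run:
```python
import cv2
i=cv2.imread('pics/top0.png');c=i[165:250,185:275]
a=cv2.resize(c,None,fx=7,fy=7,interpolation=cv2.INTER_CUBIC);cv2.imwrite('pics/top0c.png',a)
i=cv2.imread('pics/side0.png');c=i[160:235,190:290]
a=cv2.resize(c,None,fx=7,fy=7,interpolation=cv2.INTER_CUBIC);cv2.imwrite('pics/side0c.png',a)
```

```text
(no output)
```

View pics/top0c.png

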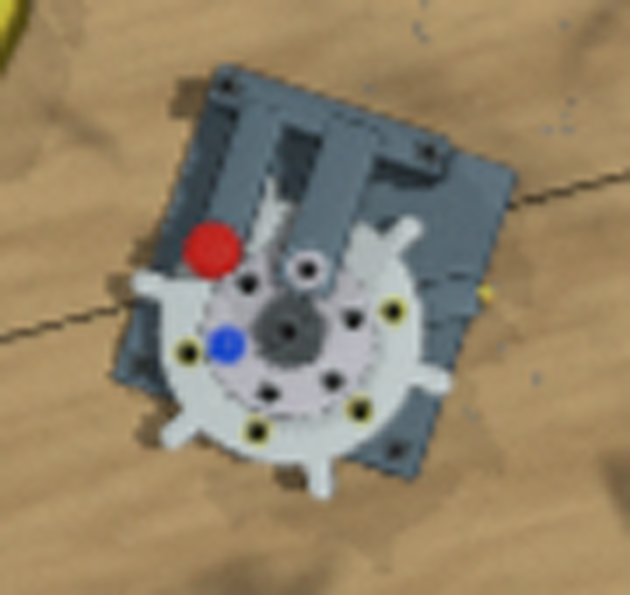

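View pics/side0c.png

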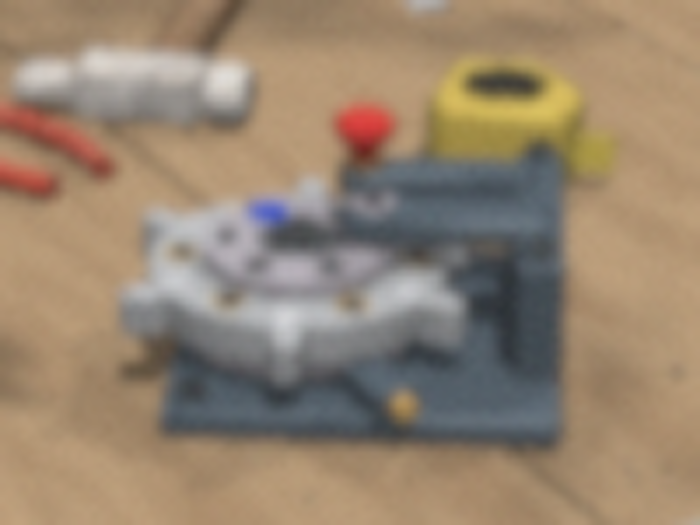

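```bash
cat > h.py <<'E'
import numpy as np,cv2
from scipy.optimize import least_squares
from rig import *
def proj(X,i):
    return cv2.projectPoints(np.array(X,float).reshape(-1,3),cv2.Rodrigues(np.array(i['R']))[0],np.array(i['t'],float),np.array(i['camera_matrix']),np.array(i['dist_coeffs']))[0].reshape(-1,2)
def W(p,P):
    c,s=np.cos(p[2]),np.sin(p[2]);P=np.array(P,float).reshape(-1,3)
    return np.c_[p[0]+c*P[:,0]-s*P[:,1],p[1]+s*P[:,0]+c*P[:,1],P[:,2]]
def pol(r,a,z): return [r*np.cos(a),r*np.sin(a),z]
E
python3 - <<'E'
from h import *
T=get_image('top');S=get_image('side')
t=lambda u,v:((u+.5)/7-.5+185,(v+.5)/7-.5+165)
s=lambda u,v:((u+.5)/7-.5+190,(v+.5)/7-.5+160)
jt=[([.022,.038,.0825],t(213,250)),([.027,0,.062],t(307,269)),([-.045,-.07,.012],t(413,478)),([.098,-.07,.012],t(517,175)),([.098,.064,.059],t(225,68))]
js=[([.022,.038,.0825],s(365,118)),([-.045,-.07,.012],s(165,412)),([.098,-.07,.012],s(560,418))]
g=np.pi/3
holes=[(0,(227,345)),(1,(268,393)),(2,(333,381)),(3,(353,319)),(5,(248,284))]
side=[(0,(268,212))]
def f(p):
    r=[proj(W(p,[a]),T)[0]-b for a,b in jt]+[proj(W(p,[a]),S)[0]-b for a,b in js]
    r+=[proj(W(p,[pol(.027,p[3]+k*g,.0475)]),T)[0]-t(*b) for k,b in holes]
    r+=[proj(W(p,[pol(.027,p[3]+k*g,.0475)]),S)[0]-s(*b) for k,b in side]
    return np.array(r).ravel()
best=min((least_squares(f,[.55,.06,y,a],loss='soft_l1') for y in (-.3,.3) for a in(1,2,3)),key=lambda r:r.cost)
p=best.x;print(p,np.degrees(p[2:]),best.cost);print(f(p).reshape(-1,2).round(1))
print('plunger',W(p,[.022,.038,.0825]),'bush',W(p,[.027,0,.048]))
for k in range(6): print(k,np.degrees(p[3])+30+60*k,W(p,[pol(.07,p[3]+g/2+k*g,.04)]))
E
```

```text
[ 0.50265468  0.28577932 -0.3186935   2.08372859] [-18.25979268 119.38885411] 4.123146554100412
[[-0.1 -0.2]
 [ 0.2 -0.1]
 [ 0.4  0.6]
 [ 0.5 -0.9]
 [-0.9 -1.3]
 [-0.6 -0.4]
 [-1.9  0.4]
 [-0.   1.3]
 [-0.1 -0.3]
 [ 0.  -0.2]
 [-0.2 -0.2]
 [ 0.  -0.1]
 [-0.  -0.3]
 [-0.5  0.1]]
plunger [[0.53545328 0.31497268 0.0825    ]] bush [[0.52829512 0.27731951 0.048     ]]
0 149.3888541051774 [[0.45661167 0.33850541 0.04      ]]
1 209.3888541051774 [[0.43397104 0.27226794 0.04      ]]
2 269.3888541051774 [[0.48001406 0.21954185 0.04      ]]
3 329.3888541051774 [[0.5486977  0.23305323 0.04      ]]
4 389.3888541051774 [[0.57133833 0.2992907  0.04      ]]
5 449.3888541051774 [[0.52529531 0.35201679 0.04      ]]
```

```bash
cat >> h.py <<'E'
P=[.50265,.28578,-.31869]
def rel(pos,ydir_deg):
    o=get_obs();R=np.array(o['ee_rot']);d=R.T@(np.array(pos)-o['ee_pos'])*100
    c=np.degrees(np.arctan2(R[1,1],R[0,1]));dy=-((ydir_deg-c+180)%360-180)
    return d.round(2).tolist(),round(dy/8,2)
def arc(th,r,z):  # jig angle deg -> pose with tool y clockwise tangent
    w=W(P,[pol(r,np.radians(th),z)])[0]
    return w, th+np.degrees(P[2])-90
E
python3 - <<'E'
from h import *
print(rel([.40,-.15,.2],109)); w,y=arc(239.4,.073,.15);print(w,y,rel(w,y))
E
```

```text
([-32.85, 32.66, 0.68], np.float64(0.02))
[0.44767373 0.23775282 0.15      ] 131.1404080269758 ([-50.09, 67.71, 5.72], np.float64(-2.74))
```

Emit:
step_arm(
  jaw=[-1, -1, -1, -1, -1, -1, -1, -1, -1],
  delta_pos=[
    [-4, 4, 0],
    [-8, 8, 0],
    [-12, 12, 0],
    [-16, 16, 0],
    [-20, 20, 0],
    [-24, 24, 0],
    [-28, 28, 0],
    [-32, 32, 0],
    [-33, 33, 0],
  ],
  yaw=[0, 0, 0, 0, 0, 0, 0, 0, 0],
)

```text
t: 1.32
ee_pos: [0.4011, -0.1438, 0.2066]
ee_rot: [[-0.943, -0.332, -0.0], [-0.332, 0.943, 0.002], [-0.0, 0.002, -1.0]]
force: [-0.4, -0.4, 0.6]
finger_gap: 0.0002
```

Run:
```python
from h import *
o=get_obs();print(o['t'],o['ee_pos'],o['q'],o['finger_gap'],o['force'])
w,y=arc(239.4,.073,.13);print(rel(w,y))
```

```text
1.325 [ 0.40112229 -0.14379061  0.20656012] [ 7.65011916e+00 -2.50703650e+01 -1.86407089e+01 -9.17261249e-02
 -9.64461347e+01 -7.82418389e+01] 0.00016870240195742645 [-0.39372259 -0.432525    0.56910167]
([-17.08, 34.42, 7.71], np.float64(-2.72))
```

Emit:
step_arm(
  jaw=[-1, -1, -1, -1, -1, -1, -1, -1, -1, -1],
  delta_pos=[
    [-2.2, 4.5, 0],
    [-4.5, 9, 0],
    [-7, 14, 1],
    [-9.5, 19, 2],
    [-12, 24, 3],
    [-14.4, 29, 5],
    [-16, 32.2, 6.5],
    [-17.1, 34.4, 7.5],
    [-17.1, 34.4, 7.7],
    [-17.1, 34.4, 7.7],
  ],
  yaw=[-0.3, -0.6, -1, -1.4, -1.8, -2.2, -2.5, -2.7, -2.7, -2.7],
)

```text
t: 2.58
ee_pos: [0.4482, 0.2368, 0.1302]
ee_rot: [[-0.755, -0.656, -0.001], [-0.656, 0.755, 0.001], [-0.0, 0.001, -1.0]]
force: [0.4, -0.9, -0.4]
finger_gap: -0.0002
```

```bash
cat > look.py <<'E'
import sys;from h import *
n=sys.argv[1]
T=get_image('top');S=get_image('side')
a=cv2.resize(T['frame'][165:250,180:280,::-1],None,fx=5,fy=5,interpolation=cv2.INTER_CUBIC)
b=cv2.resize(S['frame'][150:235,190:290,::-1],None,fx=5,fy=5,interpolation=cv2.INTER_CUBIC)
cv2.imwrite(f'pics/{n}.png',cv2.resize(np.hstack([a,b]),(800,340)))
E
python3 look.py a1
python3 - <<'E'
from h import *
o=get_obs();print(o['t'],o['ee_pos'],o['q'],o['force'])
for z in(.13,.029):
  w,y=arc(239.4,.073,z);print(rel(w,y))
E
```

```text
2.675 [0.44836927 0.2367998  0.13083493] [ 5.05938842e+01 -1.19474039e+01 -1.64304758e+01 -5.94744097e-02
 -8.54110662e+01 -9.96469509e+01] [ 0.25437372 -0.21392253  0.02029976]
([-0.01, 0.12, 0.08], np.float64(-0.02))
([0.01, 0.1, 10.18], np.float64(-0.02))
```

View pics/a1.png

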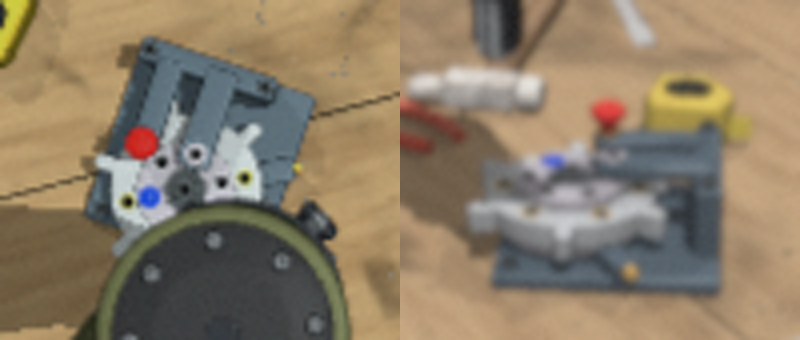

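Run:
```python
from h import *
S=get_image('side');o=get_obs();print(proj([o['ee_pos']],S))
cv2.imwrite('pics/a2.png',cv2.resize(S['frame'][60:240,130:330,::-1],None,fx=3.5,fy=3,interpolation=cv2.INTER_CUBIC)[:,:,:])
```

```text
[[214.02172579 173.11929108]]
```

View pics/a2.png

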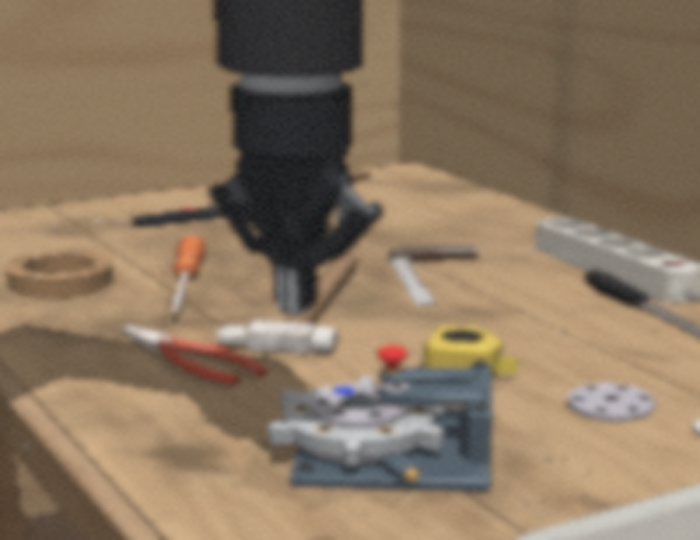

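Emit:
step_arm(
  jaw=[-1, -1, -1, -1, -1],
  delta_pos=[
    [0, 0.1, 3],
    [0, 0.1, 6],
    [0, 0.1, 9],
    [0, 0.1, 10.2],
    [0, 0.1, 10.2],
  ],
  yaw=[0, 0, 0, 0, 0],
)

```text
t: 3.35
ee_pos: [0.4478, 0.2375, 0.0291]
ee_rot: [[-0.756, -0.655, 0.0], [-0.655, 0.756, 0.002], [-0.002, 0.001, -1.0]]
force: [0.0, 0.4, 0.8]
finger_gap: 0.0003
```

```bash
python3 look.py b1
python3 - <<'E'
from h import *
o=get_obs();print(o['t'],o['ee_pos'],o['force'])
for th in range(238,170,-4):
  w,y=arc(th,.070,.029);print(th,rel(w,y))
E
```

```text
3.45 [0.44852579 0.23826255 0.0304687 ] [ 0.16565106 -0.10148518 -0.1606907 ]
238 ([-0.2, 0.19, 0.15], np.float64(0.15))
234 ([-0.23, 0.68, 0.15], np.float64(0.65))
230 ([-0.29, 1.16, 0.15], np.float64(1.15))
226 ([-0.39, 1.64, 0.15], np.float64(1.65))
222 ([-0.51, 2.11, 0.15], np.float64(2.15))
218 ([-0.68, 2.57, 0.15], np.float64(2.65))
214 ([-0.87, 3.02, 0.15], np.float64(3.15))
210 ([-1.09, 3.46, 0.16], np.float64(3.65))
206 ([-1.34, 3.88, 0.16], np.float64(4.15))
202 ([-1.63, 4.27, 0.16], np.float64(4.65))
198 ([-1.93, 4.65, 0.16], np.float64(5.15))
194 ([-2.27, 5.01, 0.16], np.float64(5.65))
190 ([-2.63, 5.34, 0.16], np.float64(6.15))
186 ([-3.01, 5.65, 0.17], np.float64(6.65))
182 ([-3.41, 5.93, 0.17], np.float64(7.15))
178 ([-3.83, 6.18, 0.17], np.float64(7.65))
174 ([-4.27, 6.4, 0.17], np.float64(8.15))
```

View pics/b1.png

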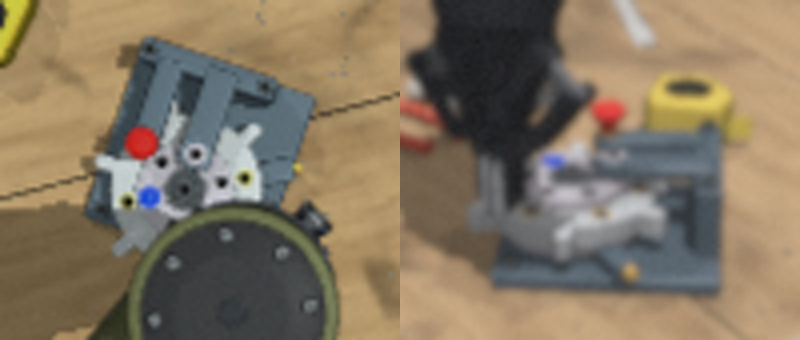

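Emit:
step_arm(
  jaw=[-1, -1, -1, -1, -1, -1, -1, -1],
  delta_pos=[
    [-0.2, 0.2, 0.15],
    [-0.2, 0.45, 0.15],
    [-0.23, 0.7, 0.15],
    [-0.26, 0.9, 0.15],
    [-0.29, 1.16, 0.15],
    [-0.34, 1.4, 0.15],
    [-0.39, 1.64, 0.15],
    [-0.39, 1.64, 0.15],
  ],
  yaw=[0.15, 0.4, 0.65, 0.9, 1.15, 1.4, 1.65, 1.65],
)

```text
t: 4.45
ee_pos: [0.441, 0.2538, 0.0298]
ee_rot: [[-0.885, -0.466, 0.003], [-0.466, 0.885, 0.005], [-0.005, 0.002, -1.0]]
force: [0.0, -0.5, -0.1]
finger_gap: -0.0004
```

```bash
python3 look.py b2
python3 - <<'E'
from h import *
o=get_obs();print(o['t'],o['ee_pos'],o['force'])
for th in range(224,170,-4):
  w,y=arc(th,.070,.029);print(th,rel(w,y))
E
```

```text
4.55 [0.44095324 0.25353658 0.02950245] [ 0.35797826  0.37258679 -0.09831417]
224 ([0.03, 0.23, 0.05], np.float64(0.25))
220 ([0.0, 0.71, 0.05], np.float64(0.75))
216 ([-0.07, 1.2, 0.05], np.float64(1.25))
212 ([-0.17, 1.68, 0.05], np.float64(1.75))
208 ([-0.31, 2.14, 0.06], np.float64(2.25))
204 ([-0.47, 2.6, 0.06], np.float64(2.75))
200 ([-0.67, 3.05, 0.06], np.float64(3.25))
196 ([-0.9, 3.48, 0.06], np.float64(3.75))
192 ([-1.16, 3.9, 0.06], np.float64(4.25))
188 ([-1.45, 4.29, 0.07], np.float64(4.75))
184 ([-1.76, 4.66, 0.07], np.float64(5.25))
180 ([-2.1, 5.02, 0.07], np.float64(5.75))
176 ([-2.46, 5.34, 0.07], np.float64(6.25))
172 ([-2.85, 5.64, 0.08], np.float64(6.75))
```

View pics/b2.png

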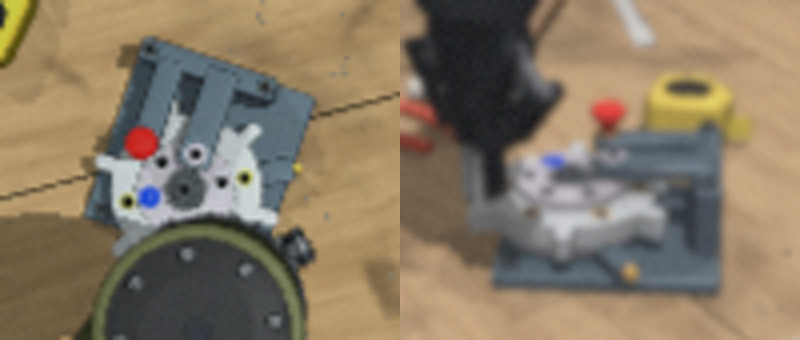

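No contact yet, so I'll carry on slowly around the arc.

Emit:
step_arm(
  jaw=[-1, -1, -1, -1, -1, -1],
  delta_pos=[
    [0.03, 0.25, 0.05],
    [0, 0.5, 0.05],
    [0, 0.7, 0.05],
    [-0.03, 0.95, 0.05],
    [-0.07, 1.2, 0.05],
    [-0.07, 1.2, 0.05],
  ],
  yaw=[0.25, 0.5, 0.75, 1, 1.25, 1.25],
)

```text
t: 5.3
ee_pos: [0.4361, 0.2646, 0.0292]
ee_rot: [[-0.952, -0.306, 0.003], [-0.306, 0.952, 0.004], [-0.004, 0.003, -1.0]]
force: [0.1, -0.2, 0.9]
finger_gap: 0.0002
```

```bash
python3 look.py b3
python3 - <<'E'
from h import *
o=get_obs();print(o['t'],o['ee_pos'],o['force'])
for th in range(214,158,-4):
  w,y=arc(th,.070,.029);print(th,rel(w,y))
E
```

```text
5.4 [0.43606851 0.26443616 0.02916162] [-0.31041029  0.45438682 -0.36015924]
214 ([0.0, 0.25, 0.02], np.float64(0.26))
210 ([-0.03, 0.74, 0.02], np.float64(0.76))
206 ([-0.1, 1.22, 0.02], np.float64(1.26))
202 ([-0.2, 1.7, 0.02], np.float64(1.76))
198 ([-0.34, 2.17, 0.02], np.float64(2.26))
194 ([-0.51, 2.63, 0.03], np.float64(2.76))
190 ([-0.7, 3.07, 0.03], np.float64(3.26))
186 ([-0.93, 3.5, 0.03], np.float64(3.76))
182 ([-1.19, 3.92, 0.03], np.float64(4.26))
178 ([-1.48, 4.31, 0.04], np.float64(4.76))
174 ([-1.8, 4.69, 0.04], np.float64(5.26))
170 ([-2.14, 5.04, 0.04], np.float64(5.76))
166 ([-2.5, 5.36, 0.04], np.float64(6.26))
162 ([-2.89, 5.66, 0.05], np.float64(6.76))
```

View pics/b3.png

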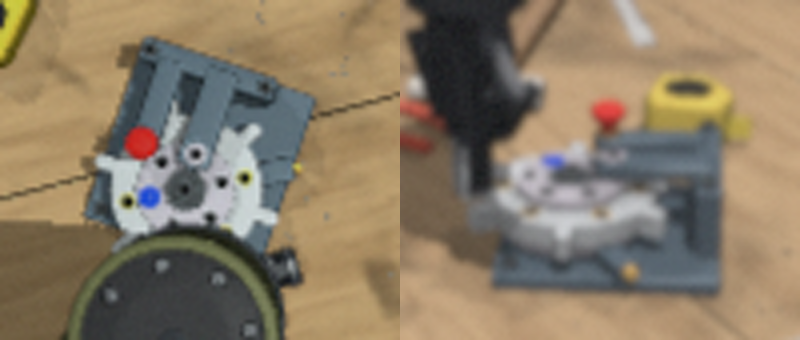

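Run:
```python
from h import *
S=get_image('side');o=get_obs()
g=np.pi/3
print('tcp',proj([o['ee_pos']],S),np.array(S['t']),-np.array(S['R']).T@S['t'])
for k in range(6): print(k,proj(W(P,[pol(.07,2.0837+g/2+k*g,.04)]),S).round(1))
a=S['frame'][145:225,195:285,::-1].copy()
cv2.imwrite('pics/b4.png',cv2.resize(a,None,fx=8,fy=7,interpolation=cv2.INTER_CUBIC))
```

```text
tcp [[207.93065366 207.05652157]] [-0.46058273  0.22944706  0.6300834 ] [ 0.28893887 -0.5899644   0.47983729]
0 [[210.3 190.1]]
1 [[206.4 201.9]]
2 [[229.2 209.3]]
3 [[254.7 203.6]]
4 [[255.6 191.6]]
5 [[234.  185.5]]
```

View pics/b4.png

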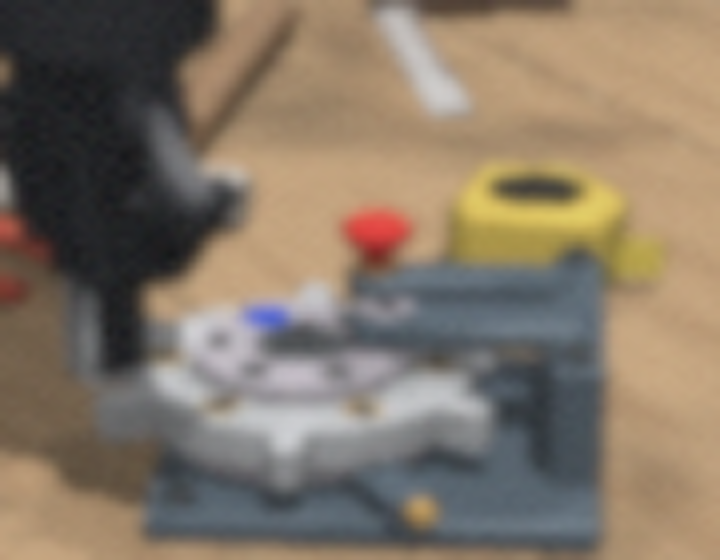

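Run:
```python
from h import *
S=get_image('side');T=get_image('top');o=get_obs();p=np.array(o['ee_pos'])
for z in (0,.02,.05,.1,.2,.3,.4): print(z,proj([p+[0,0,z]],S).round(1),proj([p+[0,0,z]],T).round(1))
a=cv2.resize(T['frame'][180:320,170:310,::-1],None,fx=4,fy=4,interpolation=cv2.INTER_CUBIC)
b=cv2.resize(S['frame'][110:220,170:250,::-1],None,fx=3,fy=5.09,interpolation=cv2.INTER_CUBIC)
cv2.imwrite('pics/b5.png',np.hstack([a,b[:560]]))
```

```text
0 [[207.9 207.1]] [[233.4 234.3]]
0.02 [[207.7 199.9]] [[233.  234.7]]
0.05 [[207.3 189. ]] [[232.5 235.4]]
0.1 [[206.7 170. ]] [[231.5 236.5]]
0.2 [[205.5 129.6]] [[229.1 239.2]]
0.3 [[204.2  85.7]] [[226.1 242.6]]
0.4 [[203.1  38. ]] [[222.1 247.1]]
```

View pics/b5.png

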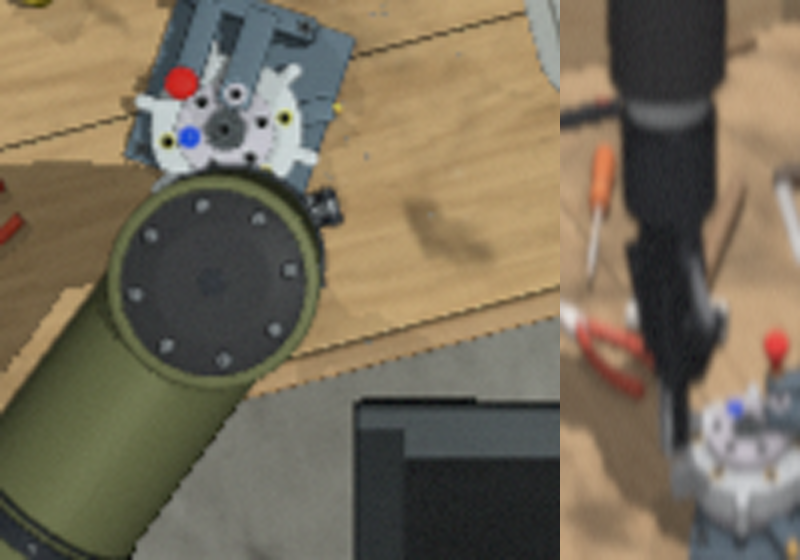

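Run:
```python
from h import *
S=get_image('side')
a=cv2.imread('pics/a2.png')
p=np.array([0.44837,0.2368,0.13083])
for z in (0,.025,.073,.2):
  u=proj([p+[0,0,z]],S)[0]; cv2.drawMarker(a,(int((u[0]-130)*3.5),int((u[1]-60)*3)),(0,255,0),0,14,1)
c=a[140:400,180:440];cv2.imwrite('pics/a3.png',cv2.resize(c,None,fx=2.2,fy=2.2))
```

```text
(no output)
```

View pics/a3.png

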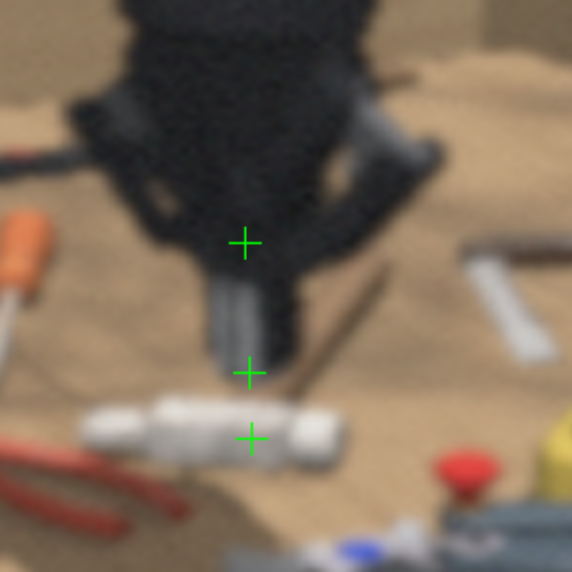

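The fingertip shows about 24 mm higher than the reported TCP. It passed above the lobe without touching it. I'll go back to the middle of the gap and lower it in small steps, watching the force.

Run:
```python
from h import *
for th in (232,239.4):
  w,y=arc(th,.074,.029);print(rel(w,y))
w,y=arc(239.4,.074,.014);print(rel(w,y))
```

```text
([0.12, -2.03, 0.0], np.float64(-1.99))
([-0.2, -2.93, 0.0], np.float64(-2.92))
([-0.19, -2.94, 1.5], np.float64(-2.92))
```

Emit:
step_arm(
  jaw=[-1, -1, -1, -1, -1, -1, -1, -1],
  delta_pos=[
    [0.2, -0.7, 0],
    [0.2, -1.4, 0],
    [0.1, -2, 0],
    [-0.1, -2.6, 0],
    [-0.2, -2.9, 0],
    [-0.2, -2.9, 0.5],
    [-0.2, -2.9, 1],
    [-0.2, -2.9, 1.4],
  ],
  yaw=[-0.7, -1.4, -2, -2.6, -2.9, -2.9, -2.9, -2.9],
)

```text
t: 6.6
ee_pos: [0.4466, 0.2374, 0.0144]
ee_rot: [[-0.755, -0.656, 0.003], [-0.656, 0.755, 0.004], [-0.004, 0.001, -1.0]]
force: [-0.0, 0.7, 0.9]
finger_gap: -0.0
```

Run:
```python
from h import *
o=get_obs();print(o['t'],o['ee_pos'],o['force'])
for z in(.014,.006):
  w,y=arc(239.4,.074,z);print(rel(w,y))
S=get_image('side')
u=proj([o['ee_pos'],o['ee_pos']+np.array([0,0,.024])],S);print(u)
cv2.imwrite('pics/b6.png',cv2.resize(S['frame'][145:225,195:285,::-1],None,fx=8,fy=7,interpolation=cv2.INTER_CUBIC))
```

```text
6.6 [0.44661112 0.23739806 0.01437155] [-0.01779918  0.70292765  0.8720911 ]
([-0.0, -0.04, 0.04], np.float64(-0.02))
([0.0, -0.04, 0.84], np.float64(-0.02))
[[214.37467981 216.78808588]
 [214.14468046 208.162788  ]]
```

View pics/b6.png

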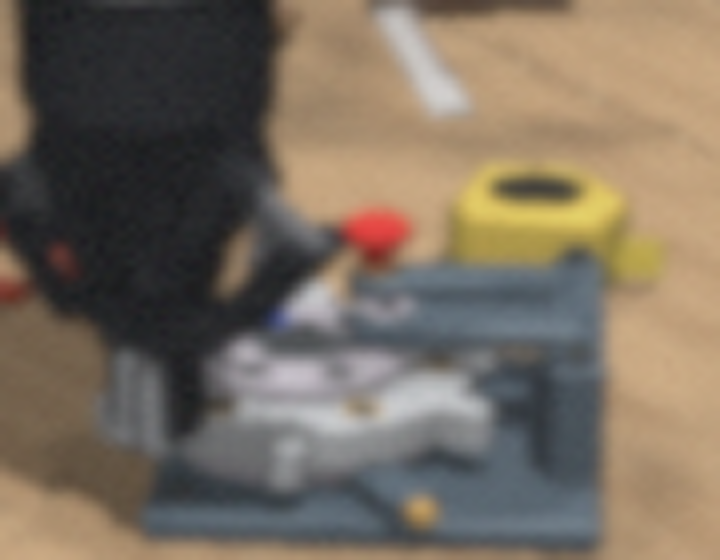

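The tip ends near row 208.5, which matches an offset of +24 mm (true height about 38 mm). I'll lower it 9 mm more and then push.

Emit:
step_arm(
  jaw=[-1, -1, -1],
  delta_pos=[
    [0, 0, 0.5],
    [0, 0, 0.9],
    [0, 0, 0.9],
  ],
  yaw=[0, 0, 0],
)

```text
t: 7.02
ee_pos: [0.4462, 0.2371, 0.0044]
ee_rot: [[-0.755, -0.656, 0.001], [-0.656, 0.755, 0.003], [-0.003, 0.001, -1.0]]
force: [-0.4, -0.8, -0.5]
finger_gap: -0.0004
```

Run:
```python
from h import *
o=get_obs();print(o['t'],o['ee_pos'],o['force'])
for th in range(238,170,-4):
  w,y=arc(th,.070,.005);print(th,rel(w,y))
```

```text
7.025 [0.44616737 0.23708724 0.00439024] [-0.35145629 -0.8042335  -0.48192613]
238 ([-0.46, 0.12, -0.06], np.float64(0.15))
234 ([-0.49, 0.61, -0.06], np.float64(0.65))
230 ([-0.55, 1.1, -0.06], np.float64(1.15))
226 ([-0.64, 1.58, -0.06], np.float64(1.65))
222 ([-0.77, 2.05, -0.06], np.float64(2.15))
218 ([-0.93, 2.51, -0.06], np.float64(2.65))
214 ([-1.13, 2.96, -0.05], np.float64(3.15))
210 ([-1.35, 3.39, -0.05], np.float64(3.65))
206 ([-1.6, 3.81, -0.05], np.float64(4.15))
202 ([-1.88, 4.21, -0.05], np.float64(4.65))
198 ([-2.19, 4.59, -0.05], np.float64(5.15))
194 ([-2.53, 4.94, -0.05], np.float64(5.65))
190 ([-2.89, 5.27, -0.05], np.float64(6.15))
186 ([-3.27, 5.58, -0.04], np.float64(6.65))
182 ([-3.67, 5.86, -0.04], np.float64(7.15))
178 ([-4.09, 6.11, -0.04], np.float64(7.65))
174 ([-4.52, 6.33, -0.04], np.float64(8.15))
```

Emit:
step_arm(
  jaw=[-1, -1, -1, -1, -1, -1],
  delta_pos=[
    [-0.4, 0.1, 0],
    [-0.45, 0.4, 0],
    [-0.5, 0.6, 0],
    [-0.5, 0.85, 0],
    [-0.55, 1.1, 0],
    [-0.6, 1.35, 0],
  ],
  yaw=[0.15, 0.4, 0.65, 0.9, 1.15, 1.4],
)

```text
t: 7.78
ee_pos: [0.442, 0.2516, 0.0046]
ee_rot: [[-0.869, -0.495, 0.002], [-0.495, 0.869, 0.003], [-0.003, 0.002, -1.0]]
force: [0.2, 0.1, -1.0]
finger_gap: 0.0001
```

Emit:
step_arm(
  jaw=[-1],
  delta_pos=[
    [-0.03, 0.3, 0],
  ],
  yaw=[0.25],
)

```text
t: 7.9
ee_pos: [0.441, 0.2547, 0.0049]
ee_rot: [[-0.887, -0.462, 0.002], [-0.462, 0.887, 0.003], [-0.003, 0.002, -1.0]]
force: [-0.9, 0.4, 0.5]
finger_gap: 0.0003
```

```bash
python3 look.py c1;python3 - <<'E'
from h import *
o=get_obs();print(o['t'],o['ee_pos'],o['force'])
for th in range(226,166,-4):
  w,y=arc(th,.070,.005);print(th,rel(w,y))
E
```

```text
8.0 [0.44099147 0.2547824  0.00489734] [0.24740177 0.35534358 0.34122048]
226 ([0.1, -0.13, -0.01], np.float64(-0.01))
222 ([0.08, 0.36, -0.01], np.float64(0.49))
218 ([0.03, 0.85, -0.01], np.float64(0.99))
214 ([-0.05, 1.33, -0.01], np.float64(1.49))
210 ([-0.17, 1.8, -0.01], np.float64(1.99))
206 ([-0.32, 2.27, -0.0], np.float64(2.49))
202 ([-0.5, 2.72, -0.0], np.float64(2.99))
198 ([-0.71, 3.16, -0.0], np.float64(3.49))
194 ([-0.96, 3.58, 0.0], np.float64(3.99))
190 ([-1.23, 3.99, 0.0], np.float64(4.49))
186 ([-1.53, 4.38, 0.0], np.float64(4.99))
182 ([-1.86, 4.74, 0.01], np.float64(5.49))
178 ([-2.21, 5.08, 0.01], np.float64(5.99))
174 ([-2.58, 5.39, 0.01], np.float64(6.49))
170 ([-2.97, 5.68, 0.01], np.float64(6.99))
```

View pics/c1.png

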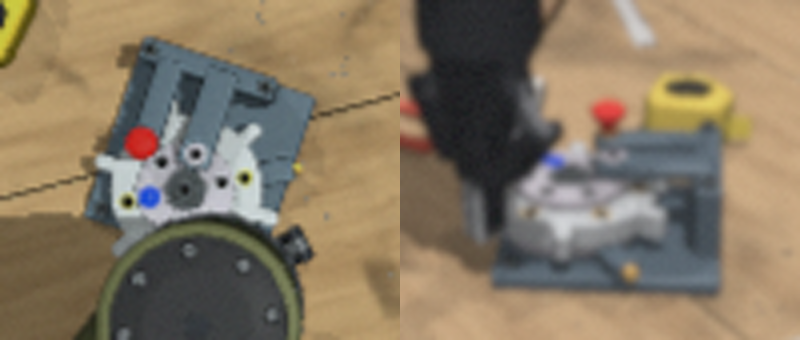

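Emit:
step_arm(
  jaw=[-1, -1, -1, -1],
  delta_pos=[
    [0.1, 0.2, 0],
    [0.08, 0.4, 0],
    [0.06, 0.6, 0],
    [0.03, 0.85, 0],
  ],
  yaw=[0.25, 0.5, 0.75, 1],
)

```text
t: 8.5
ee_pos: [0.4371, 0.2595, 0.0048]
ee_rot: [[-0.942, -0.334, 0.001], [-0.334, 0.942, -0.002], [-0.001, -0.002, -1.0]]
force: [-0.1, -6.1, 1.5]
finger_gap: 0.0001
```

```bash
python3 look.py c2;python3 - <<'E'
from h import *
o=get_obs();print(o['t'],o['ee_pos'],o['force'])
for th in range(218,156,-4):
  w,y=arc(th,.070,.005);print(th,rel(w,y))
E
```

```text
8.6 [0.43689099 0.26037075 0.00479087] [-0.12896831 -6.5939512   2.09042053]
218 ([-0.05, 0.17, -0.02], np.float64(-0.02))
214 ([-0.06, 0.66, -0.02], np.float64(0.48))
210 ([-0.11, 1.15, -0.02], np.float64(0.98))
206 ([-0.2, 1.63, -0.02], np.float64(1.48))
202 ([-0.31, 2.1, -0.02], np.float64(1.98))
198 ([-0.46, 2.57, -0.02], np.float64(2.48))
194 ([-0.64, 3.02, -0.02], np.float64(2.98))
190 ([-0.86, 3.46, -0.02], np.float64(3.48))
186 ([-1.1, 3.88, -0.02], np.float64(3.98))
182 ([-1.37, 4.29, -0.02], np.float64(4.48))
178 ([-1.67, 4.68, -0.02], np.float64(4.98))
174 ([-2.0, 5.04, -0.02], np.float64(5.48))
170 ([-2.35, 5.38, -0.02], np.float64(5.98))
166 ([-2.72, 5.7, -0.02], np.float64(6.48))
162 ([-3.11, 5.98, -0.02], np.float64(6.98))
158 ([-3.53, 6.24, -0.02], np.float64(7.48))
```

View pics/c2.png

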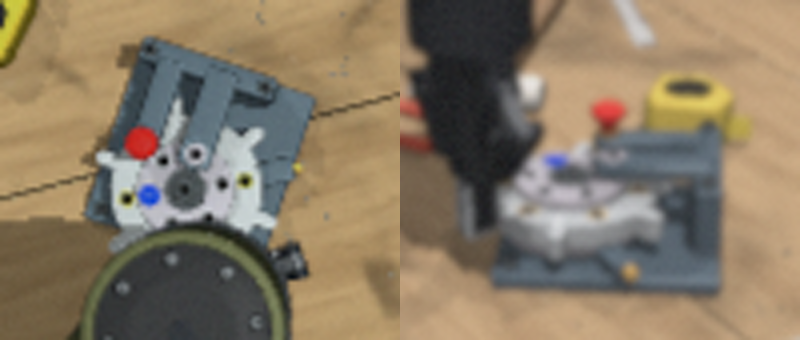

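Contact at a TCP angle of about 220°, with 6.6 N. I'll continue along the arc.

Emit:
step_arm(
  jaw=[-1, -1, -1, -1, -1, -1, -1, -1, -1, -1, -1],
  delta_pos=[
    [-0.05, 0.4, 0],
    [-0.06, 0.66, 0],
    [-0.08, 0.9, 0],
    [-0.11, 1.15, 0],
    [-0.15, 1.4, 0],
    [-0.2, 1.63, 0],
    [-0.25, 1.87, 0],
    [-0.31, 2.1, 0],
    [-0.38, 2.34, 0],
    [-0.46, 2.57, 0],
    [-0.55, 2.8, 0],
  ],
  yaw=[0.2, 0.48, 0.73, 0.98, 1.23, 1.48, 1.73, 1.98, 2.23, 2.48, 2.73],
)

```text
t: 9.98
ee_pos: [0.4319, 0.2885, 0.0047]
ee_rot: [[-0.999, 0.04, -0.0], [0.04, 0.999, -0.001], [0.0, -0.001, -1.0]]
force: [-4.8, -0.0, 2.7]
finger_gap: 0.0
```

```bash
python3 look.py c3;python3 - <<'E'
from h import *
o=get_obs();print(o['t'],o['ee_pos'],o['force'])
for th in range(196,150,-4):
  w,y=arc(th,.070,.005);print(th,rel(w,y))
E
```

```text
10.075 [0.4324165  0.28882035 0.004793  ] [-0.22972748 -0.86556516  1.44346032]
196 ([-0.03, -0.03, -0.02], np.float64(0.0))
192 ([-0.05, 0.46, -0.02], np.float64(0.5))
188 ([-0.1, 0.95, -0.02], np.float64(1.0))
184 ([-0.18, 1.43, -0.02], np.float64(1.5))
180 ([-0.3, 1.9, -0.02], np.float64(2.0))
176 ([-0.45, 2.37, -0.02], np.float64(2.5))
172 ([-0.64, 2.82, -0.02], np.float64(3.0))
168 ([-0.85, 3.26, -0.02], np.float64(3.5))
164 ([-1.09, 3.68, -0.02], np.float64(4.0))
160 ([-1.37, 4.09, -0.02], np.float64(4.5))
156 ([-1.67, 4.47, -0.02], np.float64(5.0))
152 ([-1.99, 4.84, -0.02], np.float64(5.5))
```

View pics/c3.png

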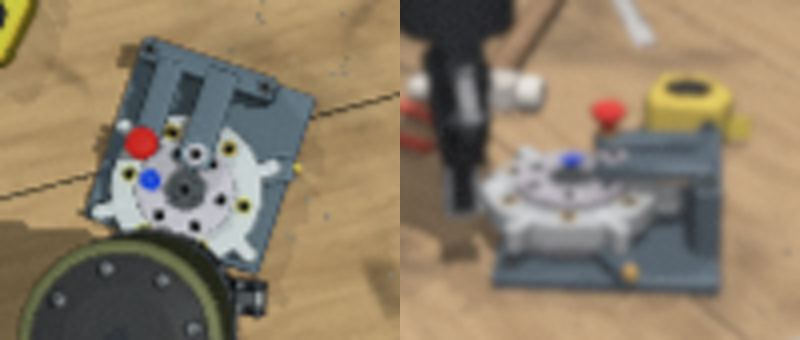

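Emit:
step_arm(
  jaw=[-1, -1, -1, -1, -1, -1, -1, -1, -1, -1, -1],
  delta_pos=[
    [-0.03, 0.23, 0],
    [-0.05, 0.46, 0],
    [-0.07, 0.7, 0],
    [-0.1, 0.95, 0],
    [-0.14, 1.2, 0],
    [-0.18, 1.43, 0],
    [-0.24, 1.67, 0],
    [-0.3, 1.9, 0],
    [-0.37, 2.14, 0],
    [-0.45, 2.37, 0],
    [-0.54, 2.6, 0],
  ],
  yaw=[0.25, 0.5, 0.75, 1, 1.25, 1.5, 1.75, 2, 2.25, 2.5, 2.75],
)

```text
t: 11.45
ee_pos: [0.4389, 0.3147, 0.0048]
ee_rot: [[-0.911, 0.412, 0.001], [0.412, 0.911, -0.0], [-0.001, 0.0, -1.0]]
force: [-0.3, 0.1, -0.7]
finger_gap: -0.0003
```

```bash
python3 look.py c4;python3 - <<'E'
from h import *
o=get_obs();print(o['t'],o['ee_pos'],o['force'],o['q'])
for th in range(174,150,-2):
  w,y=arc(th,.070,.005);print(th,rel(w,y))
E
```

```text
11.55 [0.43893095 0.31475128 0.00475601] [-0.17505234 -1.03444488  0.6088526 ] [ 5.70128980e+01 -2.73768657e+00 -2.15434439e+01  4.99157400e-02
 -7.11837233e+01 -1.71310625e+02]
174 ([0.0, -0.02, -0.02], np.float64(-0.0))
172 ([-0.0, 0.22, -0.02], np.float64(0.25))
170 ([-0.02, 0.47, -0.02], np.float64(0.5))
168 ([-0.04, 0.71, -0.02], np.float64(0.75))
166 ([-0.07, 0.95, -0.02], np.float64(1.0))
164 ([-0.11, 1.19, -0.02], np.float64(1.25))
162 ([-0.15, 1.43, -0.02], np.float64(1.5))
160 ([-0.21, 1.67, -0.02], np.float64(1.75))
158 ([-0.27, 1.91, -0.02], np.float64(2.0))
156 ([-0.34, 2.14, -0.02], np.float64(2.25))
154 ([-0.42, 2.37, -0.02], np.float64(2.5))
152 ([-0.51, 2.6, -0.02], np.float64(2.75))
```

View pics/c4.png

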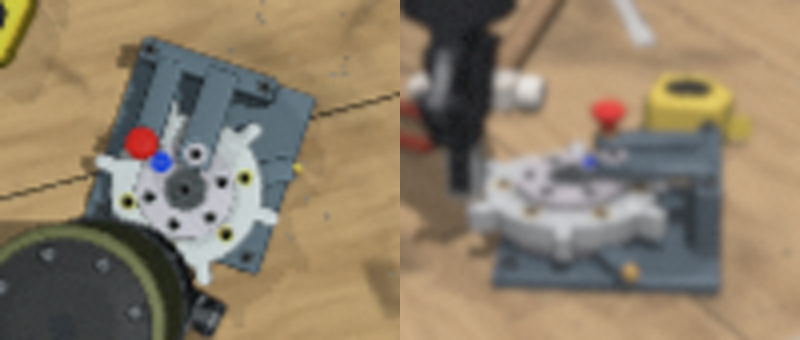

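One click done: the blue mark is now at 60°. Joint 6 is right at its limit (-171.3°), so I'll lift out, turn it back and go to the gap again.

Run:
```python
from h import *
for th,r,z in((174,.074,.055),(205,.074,.055),(238,.072,.055),(238,.072,.005)):
  w,y=arc(th,r,z);print(th,rel(w,y))
```

```text
174 ([0.4, -0.02, -5.02], np.float64(-0.0))
205 ([-0.66, -3.83, -5.02], np.float64(-3.88))
238 ([-3.85, -6.49, -5.02], np.float64(-8.0))
238 ([-3.85, -6.49, -0.02], np.float64(-8.0))
```

Emit:
step_arm(
  jaw=[-1, -1, -1, -1, -1, -1, -1, -1, -1, -1],
  delta_pos=[
    [0.4, 0, -1.5],
    [0.4, 0, -5],
    [0.2, -1.3, -5],
    [-0.2, -2.6, -5],
    [-0.7, -3.8, -5],
    [-1.5, -4.8, -5],
    [-2.4, -5.6, -5],
    [-3.2, -6.1, -5],
    [-3.8, -6.5, -5],
    [-3.8, -6.5, -5],
  ],
  yaw=[-0.2, -1, -2, -3, -4, -5, -6, -7, -8, -8],
)

```text
t: 12.8
ee_pos: [0.4471, 0.2399, 0.0559]
ee_rot: [[-0.77, -0.638, 0.002], [-0.638, 0.77, 0.001], [-0.002, -0.001, -1.0]]
force: [0.7, 0.2, 0.3]
finger_gap: 0.0001
```

```bash
python3 look.py d1;python3 - <<'E'
from h import *
o=get_obs();print(o['t'],o['ee_pos'],o['force'],o['q'][5])
w,y=arc(238,.072,.005);print(rel(w,y))
E
```

```text
12.9 [0.44683188 0.24018847 0.05550708] [-0.89797924  0.29298159  0.37961555] -101.53497770913393
([-0.0, -0.06, 5.05], np.float64(-0.02))
```

View pics/d1.png

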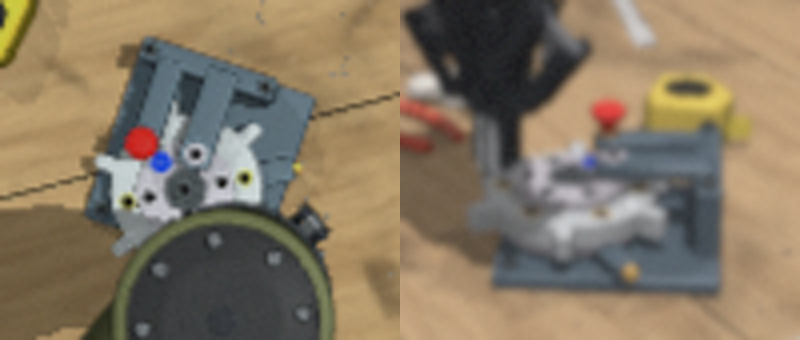

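Emit:
step_arm(
  jaw=[-1, -1, -1, -1],
  delta_pos=[
    [0, 0, 2],
    [0, 0, 4],
    [0, 0, 5],
    [0, 0, 5],
  ],
  yaw=[0, 0, 0, 0],
)

```text
t: 13.4
ee_pos: [0.4466, 0.2401, 0.0052]
ee_rot: [[-0.771, -0.637, 0.001], [-0.637, 0.771, -0.001], [-0.0, -0.001, -1.0]]
force: [0.4, 0.4, 1.5]
finger_gap: -0.0
```

Run:
```python
from h import *
o=get_obs();print(o['t'],o['ee_pos'],o['force'],o['q'][5])
for th in range(238,170,-4):
  w,y=arc(th,.070,.005);print(th,rel(w,y))
```

```text
13.4 [0.44659089 0.24007838 0.00518078] [0.37150639 0.39781895 1.48677854] -101.59151524043463
238 ([-0.23, -0.07, 0.02], np.float64(-0.03))
234 ([-0.25, 0.42, 0.02], np.float64(0.47))
230 ([-0.3, 0.91, 0.02], np.float64(0.97))
226 ([-0.38, 1.39, 0.02], np.float64(1.47))
222 ([-0.5, 1.86, 0.02], np.float64(1.97))
218 ([-0.65, 2.33, 0.02], np.float64(2.47))
214 ([-0.83, 2.78, 0.02], np.float64(2.97))
210 ([-1.04, 3.22, 0.02], np.float64(3.47))
206 ([-1.28, 3.64, 0.02], np.float64(3.97))
202 ([-1.55, 4.05, 0.01], np.float64(4.47))
198 ([-1.85, 4.44, 0.01], np.float64(4.97))
194 ([-2.18, 4.8, 0.01], np.float64(5.47))
190 ([-2.53, 5.14, 0.01], np.float64(5.97))
186 ([-2.9, 5.46, 0.01], np.float64(6.47))
182 ([-3.3, 5.75, 0.01], np.float64(6.97))
178 ([-3.71, 6.01, 0.01], np.float64(7.47))
174 ([-4.14, 6.24, 0.01], np.float64(7.97))
```

Emit:
step_arm(
  jaw=[-1, -1, -1, -1, -1, -1, -1, -1, -1, -1, -1],
  delta_pos=[
    [-0.24, 0.4, 0],
    [-0.3, 0.9, 0],
    [-0.38, 1.39, 0],
    [-0.44, 1.62, 0],
    [-0.5, 1.86, 0],
    [-0.57, 2.1, 0],
    [-0.65, 2.33, 0],
    [-0.74, 2.55, 0],
    [-0.83, 2.78, 0],
    [-0.93, 3, 0],
    [-1.04, 3.22, 0],
  ],
  yaw=[0.4, 0.9, 1.3, 1.5, 1.75, 2, 2.2, 2.4, 2.65, 2.85, 3.1],
)

```text
t: 14.78
ee_pos: [0.4344, 0.2704, 0.0058]
ee_rot: [[-0.968, -0.252, 0.001], [-0.252, 0.968, -0.002], [-0.0, -0.002, -1.0]]
force: [-0.8, -4.1, 2.2]
finger_gap: -0.0001
```

Run:
```python
from h import *
o=get_obs();print(o['t'],o['ee_pos'],o['force'],o['q'][5])
for th in range(212,170,-4):
  w,y=arc(th,.070,.005);print(th,rel(w,y))
```

```text
14.775 [0.43437285 0.27039622 0.00579674] [-0.81586516 -4.14012581  2.1992053 ] -129.9916507844978
212 ([0.0, -0.13, 0.08], np.float64(0.11))
208 ([-0.02, 0.36, 0.08], np.float64(0.61))
204 ([-0.08, 0.85, 0.08], np.float64(1.11))
200 ([-0.17, 1.33, 0.08], np.float64(1.61))
196 ([-0.3, 1.8, 0.08], np.float64(2.11))
192 ([-0.45, 2.26, 0.07], np.float64(2.61))
188 ([-0.64, 2.71, 0.07], np.float64(3.11))
184 ([-0.87, 3.15, 0.07], np.float64(3.61))
180 ([-1.12, 3.57, 0.07], np.float64(4.11))
176 ([-1.4, 3.97, 0.07], np.float64(4.61))
172 ([-1.7, 4.35, 0.07], np.float64(5.11))
```

Emit:
step_arm(
  jaw=[-1, -1, -1, -1, -1, -1, -1, -1, -1, -1, -1],
  delta_pos=[
    [-0.01, 0.2, 0.08],
    [-0.03, 0.45, 0.08],
    [-0.06, 0.7, 0.08],
    [-0.1, 0.95, 0.08],
    [-0.15, 1.2, 0.08],
    [-0.2, 1.45, 0.08],
    [-0.27, 1.7, 0.08],
    [-0.34, 1.95, 0.08],
    [-0.43, 2.2, 0.08],
    [-0.53, 2.45, 0.08],
    [-0.64, 2.7, 0.08],
  ],
  yaw=[0.3, 0.55, 0.8, 1, 1.2, 1.4, 1.65, 1.9, 2.15, 2.4, 2.65],
)

```text
t: 16.15
ee_pos: [0.434, 0.2985, 0.0049]
ee_rot: [[-0.993, 0.117, 0.001], [0.117, 0.993, -0.002], [-0.001, -0.002, -1.0]]
force: [0.4, -0.3, 0.6]
finger_gap: 0.0002
```

```bash
python3 look.py d2;python3 - <<'E'
from h import *
o=get_obs();print(o['t'],o['ee_pos'],o['force'],o['q'][5])
for th in range(188,166,-2):
  w,y=arc(th,.070,.005);print(th,rel(w,y))
E
```

```text
16.25 [0.43391328 0.29834493 0.00481461] [ 0.24162456  0.92996044 -0.05264723] -153.18978904009532
188 ([0.01, -0.01, -0.02], np.float64(0.45))
186 ([-0.01, 0.23, -0.02], np.float64(0.7))
184 ([-0.03, 0.47, -0.02], np.float64(0.95))
182 ([-0.07, 0.72, -0.02], np.float64(1.2))
180 ([-0.12, 0.96, -0.02], np.float64(1.45))
178 ([-0.17, 1.2, -0.02], np.float64(1.7))
176 ([-0.23, 1.43, -0.02], np.float64(1.95))
174 ([-0.3, 1.67, -0.02], np.float64(2.2))
172 ([-0.38, 1.9, -0.02], np.float64(2.45))
170 ([-0.47, 2.13, -0.02], np.float64(2.7))
168 ([-0.56, 2.35, -0.02], np.float64(2.95))
```

View pics/d2.png

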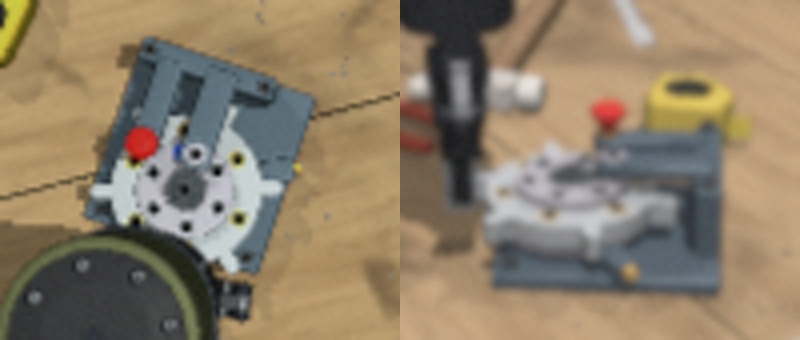

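Emit:
step_arm(
  jaw=[-1, -1, -1, -1, -1, -1, -1],
  delta_pos=[
    [0, 0.23, 0],
    [-0.03, 0.47, 0],
    [-0.07, 0.72, 0],
    [-0.12, 0.96, 0],
    [-0.17, 1.2, 0],
    [-0.23, 1.43, 0],
    [-0.3, 1.67, 0],
  ],
  yaw=[0.2, 0.4, 0.6, 0.8, 1, 1.2, 1.4],
)

```text
t: 17.12
ee_pos: [0.4389, 0.3147, 0.0048]
ee_rot: [[-0.951, 0.308, 0.001], [0.308, 0.951, -0.002], [-0.002, -0.002, -1.0]]
force: [-0.1, -0.3, -0.2]
finger_gap: 0.0001
```

```bash
python3 look.py d3;python3 - <<'E'
from h import *
o=get_obs();print(o['t'],o['ee_pos'],o['force'],o['q'][5])
for th in range(174,166,-2):
  w,y=arc(th,.070,.005);print(th,rel(w,y))
E
```

```text
17.225 [0.43887546 0.3147745  0.0047226 ] [ 0.13003504  0.36874278 -0.14806766] -164.99874720718552
174 ([-0.0, -0.02, -0.03], np.float64(0.8))
172 ([-0.03, 0.22, -0.03], np.float64(1.05))
170 ([-0.07, 0.46, -0.03], np.float64(1.3))
168 ([-0.12, 0.7, -0.03], np.float64(1.55))
```

View pics/d3.png

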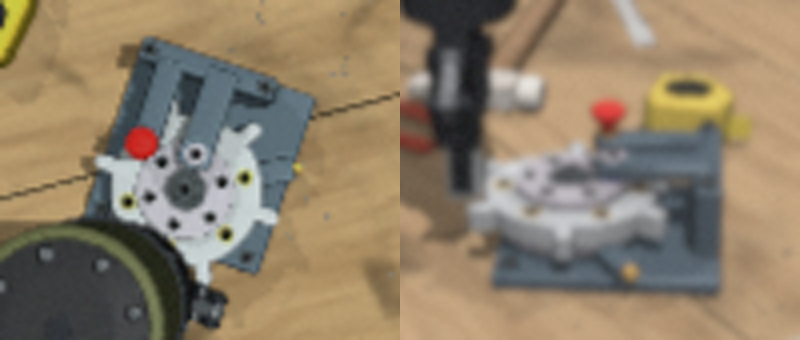

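Second click done: the mark is under the bush and the five black holes are at 60° to 300°. Next is the plunger.

Run:
```python
from h import *
w=W(P,[.022,.038,.10])[0];print(w,rel(w,115))
```

```text
[0.53544849 0.31497347 0.1       ] ([-9.2, 2.97, -9.52], np.float64(-5.36))
```

Emit:
step_arm(
  jaw=[-1, -1, -1, -1, -1, -1, -1, -1, -1, -1],
  delta_pos=[
    [0.4, 0, -2],
    [0.4, 0, -6],
    [0.4, 0, -9.5],
    [-3, 1, -9.5],
    [-6, 2, -9.5],
    [-8.5, 2.8, -9.5],
    [-9.2, 3, -9.5],
    [-9.2, 3, -9.5],
    [-9.2, 3, -9.5],
    [-9.2, 3, -9.5],
  ],
  yaw=[0, -0.5, -1.3, -2.3, -3.3, -4.3, -5.3, -5.3, -5.3, -5.3],
)

```text
t: 18.48
ee_pos: [0.5352, 0.3155, 0.1001]
ee_rot: [[-0.91, -0.414, 0.001], [-0.414, 0.91, -0.002], [-0.0, -0.002, -1.0]]
force: [-0.1, -0.0, 0.2]
finger_gap: 0.0002
```

```bash
python3 look.py e1;python3 - <<'E'
from h import *
o=get_obs();print(o['t'],o['ee_pos'],o['force'],o['q'][5])
w=W(P,[.022,.038,.063])[0];print(w,rel(w,115))
E
```

```text
18.575 [0.53527351 0.31551054 0.10012862] [ 1.18648644  0.1502713  -0.019301  ] -114.55960642163384
[0.53544849 0.31497347 0.063     ] ([0.01, -0.05, 3.71], np.float64(-0.06))
```

View pics/e1.png

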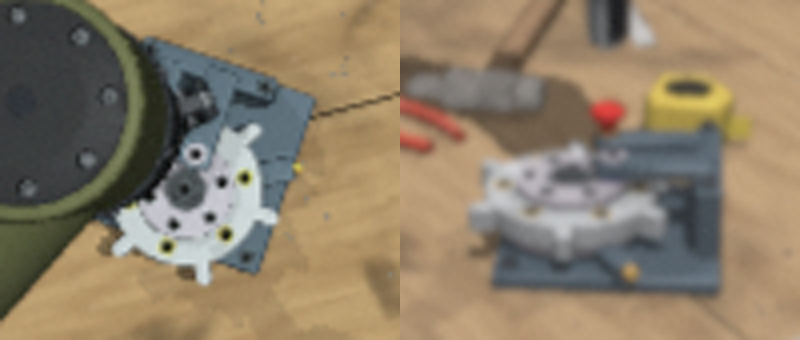

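The tip is right above the knob, with a gap of about 42 mm as the offset predicts. Descending.

Emit:
step_arm(
  jaw=[-1, -1, -1, -1, -1],
  delta_pos=[
    [0, -0.05, 1.5],
    [0, -0.05, 3],
    [0, -0.05, 3.5],
    [0, -0.05, 3.8],
    [0, -0.05, 3.8],
  ],
  yaw=[0, 0, 0, 0, 0],
)

```text
t: 19.2
ee_pos: [0.5356, 0.315, 0.0621]
ee_rot: [[-0.91, -0.415, 0.001], [-0.415, 0.91, -0.002], [-0.0, -0.002, -1.0]]
force: [0.6, -1.0, 0.8]
finger_gap: -0.0004
```

Emit:
step_arm(
  jaw=[-1, -1, -1],
  delta_pos=[
    [0, 0, 0.3],
    [0, 0, 0.5],
    [0, 0, 0.6],
  ],
  yaw=[0, 0, 0],
)

```text
t: 19.58
ee_pos: [0.5359, 0.3152, 0.0569]
ee_rot: [[-0.91, -0.415, 0.002], [-0.415, 0.91, -0.002], [-0.001, -0.002, -1.0]]
force: [-1.0, -0.3, 3.2]
finger_gap: 0.0001
```

Emit:
step_arm(
  jaw=[-1, -1, -1, -1],
  delta_pos=[
    [0, 0, 0.2],
    [0, 0, 0.4],
    [0, 0, 0.6],
    [0, 0, 0.7],
  ],
  yaw=[0, 0, 0, 0],
)

```text
t: 20.08
ee_pos: [0.5359, 0.3152, 0.0497]
ee_rot: [[-0.91, -0.415, 0.002], [-0.415, 0.91, -0.002], [-0.001, -0.002, -1.0]]
force: [-1.6, -0.0, 3.9]
finger_gap: -0.0001
```

Emit:
step_arm(
  jaw=[-1, -1, -1],
  delta_pos=[
    [0, 0, 0.2],
    [0, 0, 0.3],
    [0, 0, 0.4],
  ],
  yaw=[0, 0, 0],
)

```text
t: 20.45
ee_pos: [0.5361, 0.3152, 0.0462]
ee_rot: [[-0.91, -0.415, 0.003], [-0.415, 0.91, -0.002], [-0.002, -0.003, -1.0]]
force: [-3.3, -0.4, 8.5]
finger_gap: -0.0002
```

Emit:
step_arm(
  jaw=[-1, -1],
  delta_pos=[
    [0, 0, 0.15],
    [0, 0, 0.2],
  ],
  yaw=[0, 0],
)

```text
t: 20.7
ee_pos: [0.5362, 0.3153, 0.0461]
ee_rot: [[-0.91, -0.415, 0.004], [-0.415, 0.91, -0.001], [-0.003, -0.003, -1.0]]
force: [-6.0, -1.3, 13.5]
finger_gap: 0.0002
```

Emit:
step_arm(
  jaw=[-1, -1],
  delta_pos=[
    [0, 0, 0.2],
    [0, 0, 0.2],
  ],
  yaw=[0, 0],
)

```text
t: 20.95
ee_pos: [0.5363, 0.3153, 0.0461]
ee_rot: [[-0.909, -0.416, 0.005], [-0.416, 0.909, -0.001], [-0.004, -0.003, -1.0]]
force: [-7.8, -2.2, 11.9]
finger_gap: -0.0
```

The knob has stopped hard: z stayed at 0.0461 while the force rose. I'll back off and check.

Emit:
step_arm(
  jaw=[-1, -1, -1, -1, -1, -1, -1, -1],
  delta_pos=[
    [0, 0, -2],
    [0, 0, -6],
    [0, 0, -10],
    [5, 0, -12],
    [10, 0, -12],
    [15, 0, -12],
    [20, 0, -12],
    [20, 0, -12],
  ],
  yaw=[0, 0, 0, 0, 0, 0, 0, 0],
)

```text
t: 21.95
ee_pos: [0.3524, 0.2318, 0.1662]
ee_rot: [[-0.909, -0.417, 0.006], [-0.417, 0.909, 0.003], [-0.007, -0.0, -1.0]]
force: [-0.0, 0.7, 0.3]
finger_gap: 0.0004
```

```bash
python3 look.py f1;python3 - <<'E'
from h import *
o=get_obs();print(o['t'],o['ee_pos'],o['force'])
S=get_image('side')
for z in(.0825,.0705): print(proj(W(P,[.022,.038,z]),S))
cv2.imwrite('pics/f2.png',cv2.resize(S['frame'][145:225,195:285,::-1],None,fx=8,fy=7,interpolation=cv2.INTER_CUBIC))
E
```

```text
22.05 [0.35374649 0.23251502 0.16542859] [ 0.64451184  0.3818143  -0.59081248]
[[241.15211438 175.99363333]]
[[241.12241   180.1810814]]
```

View pics/f1.png

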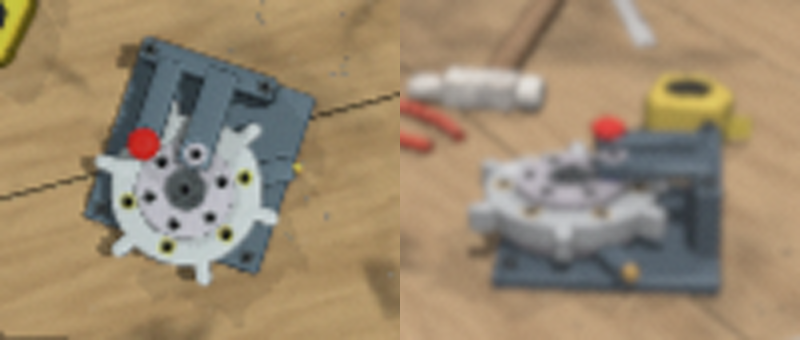

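View pics/f2.png

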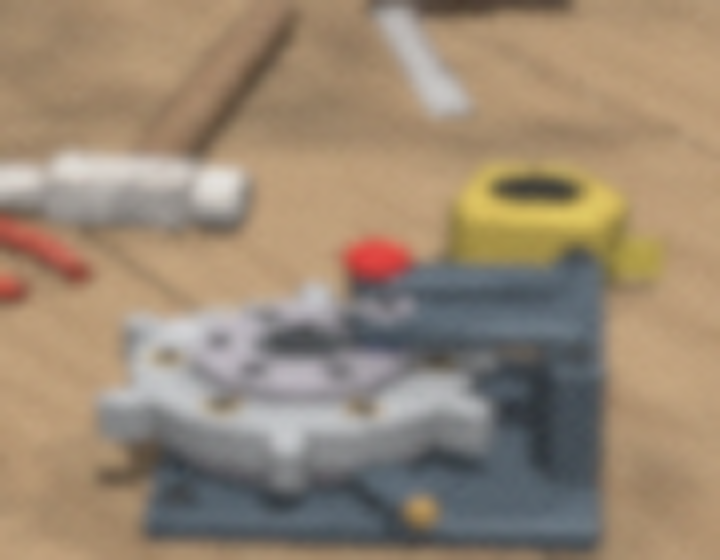

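The knob dropped about 4.3 px, against 4.2 px expected for 12 mm, so it is fully down. The wheel is at its stop with the mark under the bush and the bystanders haven't moved.

```bash
python3 -c "
from rig import *
print(close_job())"
```

```text
the job is handed in; nothing more can be done
None
```

The blue mark is under the drill bush and the lock plunger is pressed fully down. I flicked the wheel two clicks clockwise with the shut fingertips, pressed the plunger, moved the arm clear and handed the job in at about 22 s.

**Last checks**
- **Wheel:** the lobes sit at a click stop. The five black holes show at 60° to 300° and the blue spot is hidden under the bush, so its place is inferred from the holes.
- **Plunger:** it stopped hard after about 12 mm of travel. In the side picture the knob dropped 4.3 px, against 4.2 px expected. The reading went up to about 14 N upward on the tool.
- **Surroundings:** after the arm moved clear, the loose things in view had not moved and the force reading was about zero.

**What disagreed**
- **Tool height:** the fingertips are really about 24–25 mm above the reported TCP. The first sweep passed over the lobe without touching it. I found the offset in the side picture, corrected for it, and contact with the knob confirmed it.
- **Joint 6:** the first push ended at -171.31°, almost at its -171.36° limit. I used less turn on the second push.

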